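# Stand the terracotta pots in their saucers

### The job

Get the four terracotta pots ready for sowing: stand each one upright and flat in the terracotta saucer of its own shape and size, with the saucers on the counter and the square and the long pot turned so that their sides run along the sides of their saucers. Set them down gently, never dropping one, and leave the blue pot and the jam jar where they are.

Things in the scene. Friction and masses are not known exactly. Their poses are not given: they have to be found in the camera images.
- pot_large: Large round terracotta pot, empty, open at the top, 62 mm high: outside diameter 64 mm at the 18 mm tall rim collar, 54 mm at the foot, wall 5 mm. Body origin: centre of its underside; z up. Stands upright on the counter (z = 0), about 160 g.
- pot_small: Small round terracotta pot, empty, 50 mm high: outside diameter 42 mm at the 18 mm tall rim collar, 30 mm at the foot, wall 5 mm. Body origin: centre of its underside; z up. About 60 g.
- pot_square: Square terracotta pot, empty, 56 mm high: 54 x 54 mm at the 18 mm tall rim collar, 46 x 46 mm below it and at the foot. Body origin: centre of its underside; z up. x and y axes square to its sides. About 140 g.
- pot_long: Long rectangular terracotta pot (a small trough), empty, 54 mm high: 96 mm along its x axis by 48 mm along its y axis at the 18 mm tall rim collar, 88 x 40 mm below it and at the foot. Body origin: centre of its underside; z up. About 180 g.
- saucer_large: Large round terracotta saucer for the large round pot: outside diameter 84 mm, 12 mm high; flat inner floor 74 mm in diameter, 5 mm above the underside, with an upright lip 5 mm thick. Body origin: centre of its underside; z up. Loose on the counter.
- saucer_small: Small round terracotta saucer for the small round pot: outside diameter 60 mm, 12 mm high; inner floor 50 mm in diameter, 5 mm above the underside, lip 5 mm thick. Body origin: centre of its underside; z up. Loose on the counter.
- saucer_square: Square terracotta saucer for the square pot: outside 76 x 76 mm, 12 mm high; inner floor 66 x 66 mm, 5 mm above the underside, lip 5 mm thick. Body origin: centre of its underside; z up. x and y axes square to its sides. Loose on the counter.
- saucer_long: Long rectangular terracotta saucer for the long pot: outside 118 mm along its x axis by 70 mm along its y axis, 12 mm high; inner floor 108 x 60 mm, 5 mm above the underside, lip 5 mm thick. Body origin: centre of its underside; z up. Loose on the counter.
- blue_pot: Glazed blue pot, 92 mm across the rim, 70 mm high, a bystander to be left alone. Body origin: centre of its underside; z up. 
- jam_jar: Glass jam jar with a metal lid, 58 mm in diameter, 68 mm high, a bystander to be left alone. Body origin: centre of its underside; z up. 

How it is judged:
At the end, for the whole second after the job is handed in: Each pot stands on the floor of its own saucer (origin 2 to 9 mm above the saucer underside), within 15 mm of its centre, upright within 0.08 rad, at rest; saucers on the counter (underside below 6 mm); long and square pots in line with their saucers within 0.25 rad (square: any quarter turn) (horizontal distance between pot_large and saucer_large below 0.015 m and z of pot_large in the frame of saucer_large between 0.002 and 0.009 m and angle between each of pot_large, pot_small, pot_square, pot_long's own z axis and vertical below 0.08 rad and height (world z) of each of saucer_large, saucer_small, saucer_square, saucer_long below 0.006 m and linear speed of each of pot_large, pot_small, pot_square, pot_long below 0.02 m/s and angular speed of each of pot_large, pot_small, pot_square, pot_long below 0.2 rad/s and horizontal distance between pot_small and saucer_small below 0.015 m and z of pot_small in the frame of saucer_small between 0.002 and 0.009 m and horizontal distance between pot_square and saucer_square below 0.015 m and z of pot_square in the frame of saucer_square between 0.002 and 0.009 m and horizontal distance between pot_long and saucer_long below 0.015 m and z of pot_long in the frame of saucer_long between 0.002 and 0.009 m and angle between the x axis of pot_long and the x axis of saucer_long, either way round below 0.25 rad and (angle between the x axis of pot_square and the x axis of saucer_square, either way round below 0.25 rad or angle between the x axis of pot_square and the y axis of saucer_square, either way round below 0.25 rad)); the robot touches nothing.
It fails at once if the blue pot was shifted by more than 30 mm or tipped (distance of blue_pot from where it was at the start of the episode above 0.03 m or angle between blue_pot's own z axis and vertical above 0.4 rad).
It fails at once if the jam jar was shifted by more than 30 mm or tipped (distance of jam_jar from where it was at the start of the episode above 0.03 m or angle between jam_jar's own z axis and vertical above 0.4 rad).
It fails at once if a pot was dropped (moving faster than 0.7 m/s, a fall of some 25 mm, with no finger touching it) ((contact force between the fingers and pot_large below 0.05 N and linear speed of pot_large above 0.7 m/s) or (contact force between the fingers and pot_small below 0.05 N and linear speed of pot_small above 0.7 m/s) or (contact force between the fingers and pot_square below 0.05 N and linear speed of pot_square above 0.7 m/s) or (contact force between the fingers and pot_long below 0.05 N and linear speed of pot_long above 0.7 m/s)).
It also fails if it takes over 120 s, if anything falls off the work surface, if the arm or the gripper's body presses on something with over 40 N, if the wrist force passes 120 N, or if a joint passes its speed limit or range.

### The arm

A 7-joint arm with a two-finger parallel gripper is mounted at the origin on the work surface. World frame = base frame: x ahead of the robot, y to its left, z up, the work surface at z = 0. Lengths are in m, angles in rad, forces in N, time in s.
With the tool pointing down it reaches from about 0.425 to 0.875 m from the base axis. Payload 8.4 kg.
Tool frame: the origin (TCP) lies at the very end of the fingers, on their centre line; the grasp point (between the pads) lies 19 mm behind it; z points along the fingers, y is the line along which they close (so a half turn about z gives the same grasp; the last joint's range is limited). The gripper opens to 87 mm and grips with 3 to 60 N. Pads are 19 mm wide; open, the fingers measure 117 mm over their backs; the gripper's body (75 mm by 190 mm) begins 51 mm behind the grasp point.
Start: joints at [1.187, 0.333, 0.04, 1.465, -0.013, 1.343, -0.059], TCP at [0.183, -0.624, 0.223] pointing down, gripper open.
Joint ranges: [-2.58, 2.58], [-0.38, 2.09], [-1.3, 1.39], [0.25, 2.4], [-1.5, 4.64], [0.08, 2.09], [-2.65, 2.65]. Speed limits (rad/s): [2.22, 2.22, 2.79, 2.79, 3.14, 3.14, 3.14].

### API

Orientations are given as a unit quaternion [w, x, y, z].
In Python, from station import r gives the robot as it stands.
- The arm moves only by the tool play_rows, never from a script. Its argument "commands" is a list of rows, each a list of 7 numbers: the shift along the tool's x, y, z in m, then the turn, a rotation vector about the tool's x, y, z in degrees, then the opening, from 0 (shut) to 1 (fully open). A call has 1 to 20 rows; each row shifts and turns the commanded pose from where the row before left it, along the tool's axes as they then stand; what a row does not reach is not made up. A row lasts 1/8 s, in which the tool goes at most 62.5 mm and 10.7 degrees, less where a joint would pass 70% of its speed; a pose out of reach is approached as far as the arm can. A call is refused whole if a number of a shift passes 0.0625 or a number of a turn 10.7, either way. A call with a gripper value outside its range is refused whole. The fingers move at their own pace and stop on an object; the grip force is fixed at half the most. Time passes only in rows, so rows that do not move let the fingers close. It gives the time, the measured TCP pose, the force, the opening and the grip force at its end, in the units of the state.
- r.sense(): the state, without advancing time (a new reading comes with each control period).
- r.capture(name): name is "scene" or "top"; returns a dict with "image" (420x560x3 uint8, red, green, blue), "fov_y" (degrees; the focal length in pixels is half the picture's height over the tangent of half this angle, whatever the lens; pixels are square), "cx", "cy" (the principal point, pixels), "rvec" (rotation vector, rad) and "tvec" (3), from world to camera coordinates, as OpenCV has them. Camera axes: x right, y down, z forward; pixel columns grow to the right and rows downward; lengths in m; the calibration is good to about 2 mm. A picture is of the moment at which its call begins. There is no depth.
- r.sign_off(): hands the job in; it is judged then, once.
Trained networks look in the newest picture that a camera, given by its name, has taken for a name from the list of things; names that differ only in an ending like _2 or _b are one class to them, and where a whole thing is asked for, a point or a joint stands for the part that bears it (a point fixed in the world has none). Each returns a list of dicts, best first, with "conf" (0 to 1); they miss things now and then, are a little off and sometimes report something else, mostly with a low value. They report only what shows in the picture. A call takes as long as a camera call.
- r.look_for(camera, thing): "box" ([centre column, centre row, width, height] in pixels, round what is visible of it).
The state is a dict: "t": time; "q": joint angles; "dq": joint speeds; "tau": joint torques, N m; "tcp_pos": TCP position; "tcp_rot": TCP orientation; "wrist_force": force on the tool from outside, world axes, zero at the start; "torque": the same for the moment, N m; "gripper_width": opening from 0.0 (shut) to 1.0 (fully open); "grip_force": force on a finger pad.
Only numpy, scipy, OpenCV 4.12 (cv2) and the standard library are available. Lean on these libraries where they do the work, as an engineer would, in place of code of your own. Each camera call takes 0.05 s, during which the arm holds its last target. There are 200 camera calls.

## Working session

There is one attempt and no reset: what is moved stays moved. The work goes in short steps, Python scripts to look and compute and a tool call to move; the robot and the scene stay as the last step left them, time stands still between calls to the robot, and variables do not carry over. Pictures are saved under pics/ and viewed, at most 14 in all, crops included, and the job is handed in when it is done.

Besides the shell and the picture viewer there is one more tool, called after ">>>" as name(argument=value, ...) on one line, values as JSON. play_rows: Moves the arm, as the interface text tells. Its arguments: {"type":"object","properties":{"commands":{"type":"array","items":{"type":"array","items":{"type":"number"}}}},"required":["commands"]}

```bash
mkdir -p pics; ls; python3 - <<'E'
from station import r
import cv2
for n in("scene","top"):
    c=r.capture(n); cv2.imwrite(f"pics/{n}0.png",c["image"][:,:,::-1])
    print(n,c["fov_y"],c["cx"],c["cy"],c["rvec"],c["tvec"])
    for t in "pot_large pot_small pot_square pot_long saucer_large saucer_small saucer_square saucer_long blue_pot jam_jar".split():
        print(t,[(round(d["conf"],2),[round(float(v)) for v in d["box"]]) for d in r.look_for(n,t)[:3]])
s=r.sense();print(s)
E
```

```text
pics
scene 42.4251017564621 281.69835985479614 205.4006589792569 [ 1.75805145  2.1291797  -0.57279123] [ 0.1068198  -0.41675472  1.6709548 ]
pot_large [(0.82, [195, 232, 28, 32]), (0.19, [188, 144, 28, 25])]
pot_small [(0.61, [451, 243, 20, 23])]
pot_square [(0.73, [413, 172, 32, 30])]
pot_long [(0.83, [231, 175, 20, 40]), (0.51, [274, 250, 22, 26]), (0.44, [197, 233, 25, 31])]
saucer_large [(0.57, [187, 143, 28, 26])]
saucer_small [(0.92, [354, 203, 28, 22]), (0.49, [288, 198, 47, 29])]
saucer_square [(0.88, [367, 270, 29, 32])]
saucer_long [(0.72, [287, 200, 49, 29])]
blue_pot [(0.97, [137, 174, 32, 38])]
jam_jar [(0.62, [194, 233, 27, 33]), (0.6, [271, 251, 24, 32])]
top 53.400145063410065 277.5425787766378 212.10315075464143 [ 1.97211823 -2.22731156  0.25391012] [0.05951148 0.52539491 0.97614111]
pot_large [(0.68, [350, 169, 28, 27])]
pot_small [(0.85, [115, 233, 21, 22]), (0.53, [276, 174, 22, 26]), (0.45, [159, 304, 31, 37])]
pot_square [(0.78, [161, 303, 30, 37]), (0.42, [189, 187, 28, 30])]
pot_long [(0.78, [345, 239, 29, 42])]
saucer_large []
saucer_small [(0.64, [211, 257, 
[... 250 characters left out ...]
18676221,  0.33321342,  0.03985296,  1.46538631, -0.01342509,
        1.34332564, -0.05851946]), 'dq': array([ 2.19477292e-06, -1.41377834e-03,  9.18309844e-04,  2.79376097e-05,
        7.82826627e-04, -9.12418168e-04,  6.05204222e-04]), 'tau': array([ 3.14181943e-04, -6.56121254e+01,  1.33316919e+00, -4.04054224e+01,
       -5.97524294e-02,  3.49500845e-02,  5.62654350e-05]), 'tcp_pos': array([ 0.18266435, -0.62377156,  0.22254326]), 'tcp_rot': array([-3.78051661e-05,  9.89876606e-01,  1.41930629e-01,  1.62586368e-05]), 'wrist_force': array([0.18523585, 0.30750719, 0.32145924]), 'torque': array([-0.00760078, -0.00367195, -0.04082169]), 'grip_force': 0.0, 'gripper_width': 1.0033440607179962}
```

```bash
python3 - <<'E'
import cv2
for n in("scene","top"):
    im=cv2.imread(f"pics/{n}0.png"); 
    a=im[120:300,90:490] if n=="scene" else im[130:350,80:480]
    cv2.imwrite(f"pics/{n}0c.png",cv2.resize(a,None,fx=2,fy=2,interpolation=cv2.INTER_CUBIC))
E
```

```text
(no output)
```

View pics/scene0c.png

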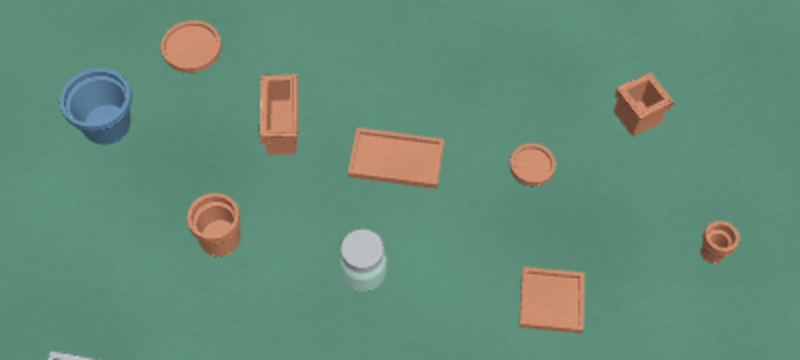

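View pics/top0c.png

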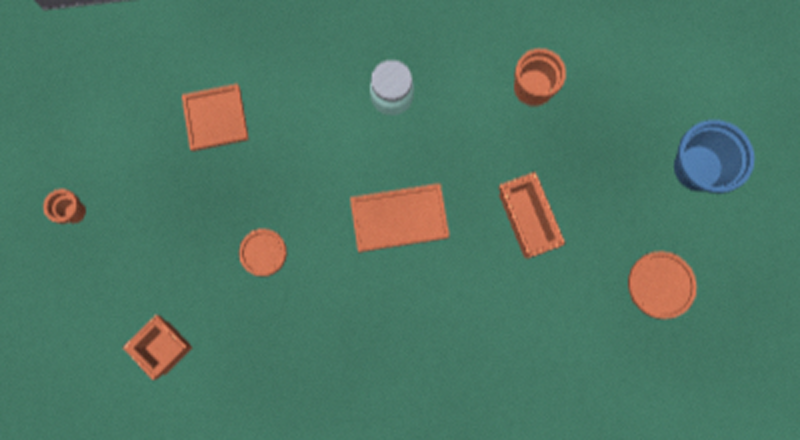

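Both pictures show all ten things clearly and all the pots upright. In the top crop the jar is at about (391,82), the blue pot at (715,157), the large pot at (540,75) and the long pot at (531,214). I'll fit each pose to its silhouette in both cameras.

```bash
cat >fit.py <<'E'
from station import r
import cv2, numpy as np
from scipy.optimize import minimize
def ring(d,z): 
    a=np.linspace(0,2*np.pi,40,endpoint=False); return [(d/2*np.cos(t),d/2*np.sin(t),z) for t in a]
def rect(a,b,z): return [(s*a/2,u*b/2,z) for s in(-1,1) for u in(-1,1)]
M=dict(pot_large=ring(.064,.062)+ring(.064,.044)+ring(.054,0),pot_small=ring(.042,.05)+ring(.042,.032)+ring(.03,0),
 pot_square=rect(.054,.054,.056)+rect(.054,.054,.038)+rect(.046,.046,0),pot_long=rect(.096,.048,.054)+rect(.096,.048,.036)+rect(.088,.04,0),
 saucer_large=ring(.084,0)+ring(.084,.012),saucer_small=ring(.06,0)+ring(.06,.012),
 saucer_square=rect(.076,.076,0)+rect(.076,.076,.012),saucer_long=rect(.118,.07,0)+rect(.118,.07,.012))
def caps():
    C={}
    for n in("scene","top"):
        c=r.capture(n);h=c["image"].shape[0];f=h/2/np.tan(np.radians(c["fov_y"]/2))
        c["K"]=np.array([[f,0,c["cx"]],[0,f,c["cy"]],[0,0,1.]])
        im=c["image"].astype(int); m=((im[...,0]-im[...,1]>18)&(im[...,0]-im[...,2]>18)).astype(np.uint8)
        c["mask"]=m; C[n]=c
    return C
def proj(c,P): return cv2.projectPoints(np.array(P,float),np.array(c["rvec"]),np.array(c["tvec"]),c["K"],None)[0][:,0]
def ground(c,uv,z):
    R=cv2.Rodrigues(np.array(c["rvec"]))[0];t=np.array(c["tvec"]).ravel()
    d=R.T@np.linalg.inv(c["K"])@[uv[0],uv[1],1];o=-R.T@t
    return (o+d*(z-o[2])/d[2])[:2]
def world(name,p,z0=0):
    c,s=np.cos(p[2]),np.sin(p[2]);P=np.array(M[name])
    return np.c_[p[0]+c*P[:,0]-s*P[:,1],p[1]+s*P[:,0]+c*P[:,1],P[:,2]+z0]
def fit(C,name,p0,cams=("scene","top"),z0=0):
    round_=name.endswith(("large","small"))
    S=4
    crops={}
    for n in cams:
        u=proj(C[n],world(name,p0,z0)).mean(0).astype(int); x0,y0=u-35
        m=C[n]["mask"][y0:y0+70,x0:x0+70]
        k,l=cv2.connectedComponents(m); q=world(name,p0,z0)
        ids=l[25:45,25:45]; b=np.bincount(ids[ids>0]); crops[n]=((x0,y0),cv2.resize((l==b.argmax()).astype(np.float32),None,fx=S,fy=S,interpolation=cv2.INTER_LINEAR))
    def cost(p):
        e=0
        for n,(o,m) in crops.items():
            uv=(proj(C[n],world(name,p,z0))-o+.5)*S-.5
            h=cv2.convexHull(uv.astype(np.float32));a=np.zeros(m.shape,np.float32)
            cv2.fillConvexPoly(a,np.round(h*16).astype(np.int32),1.,cv2.LINE_8,4)
            e+=np.abs(a-cv2.GaussianBlur(m,(3,3),0)).sum()/a.sum()
        return e
    best=None
    for y in ([0] if round_ else np.radians(range(0,90 if 'square' in name else 180,15))):
        sx=np.array([[0,0,0],[.01,0,0],[0,.01,0],[0,0,.2]])+[p0[0],p0[1],y]
        o=minimize(cost,sx[0],method="Nelder-Mead",options=dict(initial_simplex=sx,xatol=1e-4,fatol=1e-4,maxiter=150))
        if best is None or o.fun<best.fun: best=o
    return best.x,best.fun
E
python3 - <<'E'
from fit import *
C=caps()
G=dict(pot_large=(350,169),pot_small=(111,233),pot_square=(159,304),pot_long=(345,238),saucer_large=(411,272),saucer_small=(211,257),saucer_square=(187,188),saucer_long=(280,239))
for n,uv in G.items():
    g=ground(C["top"],uv,.006 if 'sau' in n else .03)
    out=[]
    for cams in (("scene","top"),("top",),("scene",)):
        p,e=fit(C,n,[*g,0],cams); out.append((p*[1000,1000,57.3]).round(1).tolist()+[round(e,3)])
    print(n,*out)
print("blue",ground(C["top"],(437,209),.05),"jar",ground(C["top"],(278,173),.04))
E
```

```text
pot_large [626.7, -202.0, -3.9, np.float64(0.17)] [627.8, -203.0, 0.6, np.float64(0.069)] [625.7, -201.5, 3.5, np.float64(0.082)]
pot_small [531.2, 417.4, 5.1, np.float64(0.282)] [531.7, 416.9, 9.9, np.float64(0.13)] [529.6, 418.0, 14.0, np.float64(0.139)]
pot_square [343.8, 308.3, 40.1, np.float64(0.175)] [344.4, 308.2, 39.1, np.float64(0.079)] [342.9, 309.1, 39.8, np.float64(0.089)]
pot_long [448.5, -163.4, 193.7, np.float64(0.137)] [448.9, -164.2, 193.1, np.float64(0.055)] [447.6, -163.0, 193.9, np.float64(0.067)]
saucer_large [345.4, -320.5, 4.0, np.float64(0.136)] [346.2, -321.1, 4.9, np.float64(0.049)] [344.3, -319.6, 4.7, np.float64(0.07)]
saucer_small [447.9, 177.6, 6.3, np.float64(0.177)] [448.4, 177.1, 6.4, np.float64(0.071)] [446.7, 178.1, 9.4, np.float64(0.092)]
saucer_square [635.0, 225.5, 5.1, np.float64(0.117)] [636.2, 225.1, 5.4, np.float64(0.051)] [634.0, 225.9, 95.1, np.float64(0.048)]
saucer_long [471.4, -1.5, 92.0, np.float64(0.104)] [472.1, -1.8, 92.0, np.float64(0.042)] [470.4, -1.0, 91.8, np.float64(0.048)]
blue [ 0.4905644  -0.40325506] jar [ 0.63687256 -0.01879259]
```

>>> play_rows(commands=[[0.0454,-0.0233,0,0,0,0,1],[0.0454,-0.0233,0,0,0,0,1],[0.0454,-0.0233,0,0,0,0,1],[0.0454,-0.0233,0,0,0,0,1],[0.0454,-0.0233,0,0,0,0,1],[0.0454,-0.0233,0,0,0,0,1],[0.0454,-0.0233,0,0,0,0,1],[0.0454,-0.0233,0,0,0,0,1],[0.0454,-0.0233,0,0,0,0,1],[0.0454,-0.0233,0,0,0,0,1],[0.0454,-0.0233,0,0,0,0,1],[0.0454,-0.0233,0,0,0,0,1],[0,0,0,0,0,0,1],[0,0,0,0,0,0,1]])

```text
t: 2.95
tcp_pos: [0.6266, -0.2029, 0.2223]
tcp_rot: [0.0, 0.99, 0.142, -0.0]
wrist_force: [-0.0, 0.1, -0.1]
gripper_width: 0.999
grip_force: 0.0
```

```bash
cat >go.py <<'E'
import sys,numpy as np
from station import r
from scipy.spatial.transform import Rotation as R
s=r.sense();p=np.array(s["tcp_pos"]);q=np.roll(s["tcp_rot"],-1);Rm=R.from_quat(q).as_matrix()
phi=np.degrees(np.arctan2(Rm[1,0],Rm[0,0]))
a=[float(v) for v in sys.argv[1:]]
print("t",round(s["t"],2),"pos",p.round(4),"phi",round(phi,2),"zaxis",Rm[:,2].round(4),"w",round(s["gripper_width"],3),"gf",round(float(s["grip_force"]),1),"F",np.round(s["wrist_force"],1))
for i in range(0,len(a),4):
    x,y,z,f=a[i:i+4]; d=np.array([x,y,z])/1000-p
    print("shift tool (keep phi)",(Rm.T@d).round(4),"turn z",round(phi-f,2)); p=p+d
E
python3 go.py 627 -202.3 34 16.3 627 -202.3 160 16.3 345.3 -320.3 160 16.3 345.3 -320.3 40 16.3
```

```text
t 2.95 pos [ 0.6266 -0.2029  0.2223] phi 16.31 zaxis [-7.e-04 -3.e-04 -1.e+00] w 0.999 gf 0.0 F [-0.   0.1 -0.1]
shift tool (keep phi) [ 0.0007 -0.0005  0.1883] turn z 0.01
shift tool (keep phi) [-1.00e-04  0.00e+00 -1.26e-01] turn z 0.01
shift tool (keep phi) [-3.035e-01  3.410e-02  2.000e-04] turn z 0.01
shift tool (keep phi) [ 1.0e-04 -0.0e+00  1.2e-01] turn z 0.01
```

>>> play_rows(commands=[[0.0007,-0.0005,0.045,0,0,0,1],[0,0,0.045,0,0,0,1],[0,0,0.045,0,0,0,1],[0,0,0.027,0,0,0,1],[0,0,0.0163,0,0,0,1],[0,0,0.01,0,0,0,1],[0,0,0,0,0,0,1],[0,0,0,0,0,0,0],[0,0,0,0,0,0,0],[0,0,0,0,0,0,0],[0,0,0,0,0,0,0],[0,0,0,0,0,0,0],[0,0,0,0,0,0,0]])

```text
t: 4.58
tcp_pos: [0.6277, -0.2018, 0.0347]
tcp_rot: [0.0, 0.99, 0.142, 0.0]
wrist_force: [-1.6, 0.2, 5.1]
gripper_width: 0.715
grip_force: 29.9
```

>>> play_rows(commands=[[0,0,-0.005,0,0,0,0],[0,0,-0.015,0,0,0,0],[0,0,-0.03,0,0,0,0],[0,0,-0.03,0,0,0,0],[0,0,-0.03,0,0,0,0],[0,0,-0.016,0,0,0,0],[0,0,0,0,0,0,0]])

```text
t: 5.45
tcp_pos: [0.628, -0.2019, 0.1615]
tcp_rot: [0.0, 0.99, 0.142, 0.001]
wrist_force: [0.4, -0.4, -2.0]
gripper_width: 0.713
grip_force: 29.9
```

>>> play_rows(commands=[[-0.015,0.0017,0,0,0,0,0],[-0.03,0.0034,0,0,0,0,0],[-0.035,0.004,0,0,0,0,0],[-0.035,0.004,0,0,0,0,0],[-0.035,0.004,0,0,0,0,0],[-0.035,0.004,0,0,0,0,0],[-0.035,0.004,0,0,0,0,0],[-0.035,0.004,0,0,0,0,0],[-0.03,0.0032,0,0,0,0,0],[-0.0196,0.002,0,0,0,0,0],[0,0,0,0,0,0,0],[0,0,0,0,0,0,0]])

```text
t: 6.95
tcp_pos: [0.3447, -0.3197, 0.1597]
tcp_rot: [-0.0, 0.99, 0.142, -0.0]
wrist_force: [0.0, 0.5, -1.3]
gripper_width: 0.715
grip_force: 29.9
```

```bash
python3 go.py 345.3 -320.3 60 16.3; python3 - <<'E'
from fit import *
C=caps()
for n in C:
    u=proj(C[n],[[.345,-.32,.13]])[0].astype(int)
    a=C[n]["image"][max(u[1]-60,0):u[1]+60,max(u[0]-70,0):u[0]+70,::-1]
    C[n]["a"]=cv2.resize(a,(390,334),interpolation=cv2.INTER_CUBIC)
cv2.imwrite("pics/c1.png",np.hstack([C["scene"]["a"],C["top"]["a"]]))
E
```

```text
t 6.95 pos [ 0.3447 -0.3197  0.1597] phi 16.32 zaxis [-4.e-04  7.e-04 -1.e+00] w 0.715 gf 29.9 F [ 0.   0.5 -1.3]
shift tool (keep phi) [0.0005 0.0008 0.0997] turn z 0.02
```

View pics/c1.png

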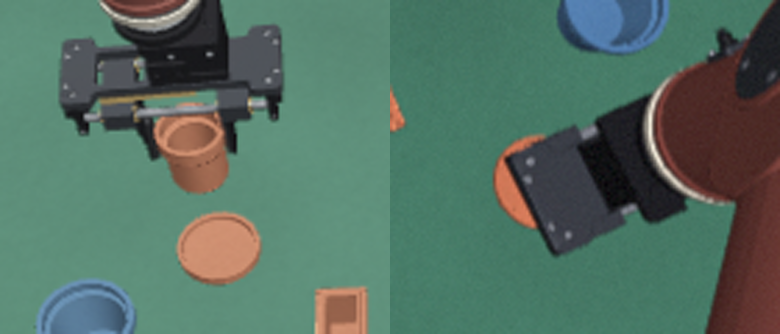

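The left half (scene) shows the pot held upright at about (190,150), above the saucer at (220,245). Now I'll lower it.

>>> play_rows(commands=[[0.0005,0.0008,0.03,0,0,0,0],[0,0,0.035,0,0,0,0],[0,0,0.025,0,0,0,0],[0,0,0.015,0,0,0,0],[0,0,0.008,0,0,0,0],[0,0,0.004,0,0,0,0],[0,0,0.002,0,0,0,0],[0,0,0,0,0,0,0],[0,0,0,0,0,0,0]])

```text
t: 8.18
tcp_pos: [0.3456, -0.3211, 0.0417]
tcp_rot: [0.0, 0.99, 0.142, 0.0]
wrist_force: [-0.7, 0.0, -2.1]
gripper_width: 0.71
grip_force: 29.9
```

>>> play_rows(commands=[[0,0,0.0015,0,0,0,0],[0,0,0,0,0,0,0],[0,0,0,0,0,0,0.8],[0,0,0,0,0,0,0.9],[0,0,0,0,0,0,1],[0,0,0,0,0,0,1],[0,0,0,0,0,0,1],[0,0,-0.01,0,0,0,1],[0,0,-0.03,0,0,0,1],[0,0,-0.04,0,0,0,1],[0,0,-0.04,0,0,2.6,1],[0,0,0,0,0,0,1]])

```text
t: 9.68
tcp_pos: [0.3471, -0.3222, 0.1636]
tcp_rot: [0.002, 0.993, 0.119, 0.002]
wrist_force: [-0.3, -1.2, -0.5]
gripper_width: 1.001
grip_force: 0.0
```

```bash
python3 go.py 448.5 -163.4 160 13.7 448.5 -163.4 26 13.7
```

```text
t 9.68 pos [ 0.3471 -0.3222  0.1636] phi 13.69 zaxis [ 0.0048 -0.0042 -1.    ] w 1.001 gf 0.0 F [-0.3 -1.2 -0.5]
shift tool (keep phi) [ 0.1361 -0.1303  0.0034] turn z -0.01
shift tool (keep phi) [-0.0005 -0.0007  0.134 ] turn z -0.01
```

>>> play_rows(commands=[[0.0272,-0.0261,0.0034,0,0,0,1],[0.0272,-0.0261,0,0,0,0,1],[0.0272,-0.0261,0,0,0,0,1],[0.0272,-0.0261,0,0,0,0,1],[0.0272,-0.0261,0,0,0,0,1],[0,0,0,0,0,0,1],[0,0,0,0,0,0,1],[0,0,0.03,0,0,0,1],[0,0,0.02,0,0,0,1],[0,0,0,0,0,0,1],[0,0,0,0,0,0,1]])

```text
t: 11.05
tcp_pos: [0.4467, -0.1625, 0.1071]
tcp_rot: [0.0, 0.993, 0.119, 0.0]
wrist_force: [0.0, -0.5, -0.2]
gripper_width: 1.0
grip_force: 0.0
```

```bash
python3 go.py 448.5 -163.4 26 13.7
```

```text
t 11.05 pos [ 0.4467 -0.1625  0.1071] phi 13.66 zaxis [ 5.e-04 -3.e-04 -1.e+00] w 1.0 gf 0.0 F [ 0.  -0.5 -0.2]
shift tool (keep phi) [0.0015 0.0012 0.0811] turn z -0.04
```

>>> play_rows(commands=[[0.0015,0.0012,0.03,0,0,0,1],[0,0,0.03,0,0,0,1],[0,0,0.014,0,0,0,1],[0,0,0.0071,0,0,0,1],[0,0,0,0,0,0,1],[0,0,0,0,0,0,0],[0,0,0,0,0,0,0],[0,0,0,0,0,0,0],[0,0,0,0,0,0,0],[0,0,0,0,0,0,0],[0,0,0,0,0,0,0],[0,0,0,0,0,0,0]])

```text
t: 12.55
tcp_pos: [0.4485, -0.1628, 0.0254]
tcp_rot: [0.0, 0.993, 0.119, 0.0]
wrist_force: [-0.1, -1.3, 1.3]
gripper_width: 0.546
grip_force: 30.0
```

>>> play_rows(commands=[[0,0,-0.005,0,0,0,0],[0,0,-0.015,0,0,0,0],[0,0,-0.03,0,0,0,0],[0,0,-0.03,0,0,0,0],[0,0,-0.03,0,0,0,0],[0,0,-0.016,0,0,0,0],[0,0,0,0,0,0,0],[0,0,0,0,0,-9.0,0],[0,0,0,0,0,-9.9,0],[0,0,0,0,0,-9.9,0],[0,0,0,0,0,-9.9,0],[0,0,0,0,0,-9.9,0],[0,0,0,0,0,-9.9,0],[0,0,0,0,0,-9.9,0],[0,0,0,0,0,-9.9,0],[0,0,0,0,0,0,0],[0,0,0,0,0,0,0]])

```text
t: 14.68
tcp_pos: [0.448, -0.1625, 0.1506]
tcp_rot: [-0.001, 0.696, 0.718, -0.0]
wrist_force: [0.0, 0.2, -2.0]
gripper_width: 0.544
grip_force: 30.0
```

```bash
python3 go.py 471.3 -1.5 126 92
```

```text
t 14.68 pos [ 0.448  -0.1625  0.1506] phi 91.79 zaxis [-1.1e-03  6.0e-04 -1.0e+00] w 0.544 gf 30.0 F [ 0.   0.2 -2. ]
shift tool (keep phi) [0.1602 0.0284 0.0246] turn z -0.21
```

>>> play_rows(commands=[[0.0202,0.0036,0,0,0,0,0],[0.03,0.0053,0,0,0,0,0],[0.035,0.0062,0,0,0,0,0],[0.035,0.0062,0,0,0,0,0],[0.025,0.0044,0,0,0,0,0],[0.015,0.0027,0,0,0,0,0],[0,0,0,0,0,0,0],[0,0,0.03,0,0,0,0],[0,0,0.03,0,0,0,0],[0,0,0.03,0,0,0,0],[0,0,0.015,0,0,0,0],[0,0,0,0,0,0,0],[0,0,0,0,0,0,0]])

```text
t: 16.3
tcp_pos: [0.472, -0.0018, 0.0473]
tcp_rot: [0.001, 0.695, 0.719, 0.0]
wrist_force: [-0.4, -0.2, -1.9]
gripper_width: 0.549
grip_force: 30.0
```

```bash
python3 go.py 471.3 -1.5 31 92
```

```text
t 16.3 pos [ 0.472  -0.0018  0.0473] phi 91.98 zaxis [ 1.4e-03 -1.0e-04 -1.0e+00] w 0.549 gf 30.0 F [-0.4 -0.2 -1.9]
shift tool (keep phi) [ 0.0003 -0.0007  0.0163] turn z -0.02
```

>>> play_rows(commands=[[0.0003,-0.0007,0.008,0,0,0,0],[0,0,0.005,0,0,0,0],[0,0,0.0033,0,0,0,0],[0,0,0,0,0,0,0],[0,0,0,0,0,0,0.65],[0,0,0,0,0,0,0.8],[0,0,0,0,0,0,1],[0,0,0,0,0,0,1],[0,0,0,0,0,0,1],[0,0,-0.01,0,0,0,1],[0,0,-0.03,0,0,0,1],[0,0,-0.04,0,0,0,1],[0,0,-0.04,0,0,0,1],[0,0,0,0,0,-9.5,1],[0,0,0,0,0,-9.5,1],[0,0,0,0,0,-9.5,1],[0,0,0,0,0,-9.5,1],[0,0,0,0,0,0,1],[0,0,0,0,0,0,1]])

```text
t: 18.68
tcp_pos: [0.4705, -0.0012, 0.1503]
tcp_rot: [0.0, 0.424, 0.906, 0.0]
wrist_force: [0.1, 0.1, -0.2]
gripper_width: 0.999
grip_force: 0.0
```

```bash
python3 go.py 344 308.4 150 129.9
```

```text
t 18.68 pos [ 0.4705 -0.0012  0.1503] phi 129.8 zaxis [ 3.e-04  0.e+00 -1.e+00] w 0.999 gf 0.0 F [ 0.1  0.1 -0.2]
shift tool (keep phi) [3.188e-01 1.011e-01 3.000e-04] turn z -0.1
```

>>> play_rows(commands=[[0.0398,0.0126,0,0,0,0,1],[0.0398,0.0126,0,0,0,0,1],[0.0398,0.0126,0,0,0,0,1],[0.0398,0.0126,0,0,0,0,1],[0.0399,0.0127,0,0,0,0,1],[0.0399,0.0127,0,0,0,0,1],[0.0399,0.0127,0,0,0,0,1],[0.0399,0.0127,0,0,0,0,1],[0,0,0,0,0,0,1],[0,0,0.04,0,0,0,1],[0,0,0,0,0,0,1],[0,0,0,0,0,0,1]])

```text
t: 20.18
tcp_pos: [0.3433, 0.3079, 0.1109]
tcp_rot: [-0.0, 0.423, 0.906, 0.0]
wrist_force: [-0.3, 0.4, -0.4]
gripper_width: 1.001
grip_force: 0.0
```

```bash
python3 go.py 344 308.4 28 129.9
```

```text
t 20.18 pos [0.3433 0.3079 0.1109] phi 129.94 zaxis [ 1.e-04  3.e-04 -1.e+00] w 1.001 gf 0.0 F [-0.3  0.4 -0.4]
shift tool (keep phi) [-0.      0.0008  0.0829] turn z 0.04
```

Grasp the square pot, lift it, and turn it to phi 95 (+35°).

>>> play_rows(commands=[[0,0.0008,0.03,0,0,0,1],[0,0,0.03,0,0,0,1],[0,0,0.015,0,0,0,1],[0,0,0.0079,0,0,0,1],[0,0,0,0,0,0,1],[0,0,0,0,0,0,0],[0,0,0,0,0,0,0],[0,0,0,0,0,0,0],[0,0,0,0,0,0,0],[0,0,0,0,0,0,0],[0,0,0,0,0,0,0],[0,0,0,0,0,0,0]])

```text
t: 21.68
tcp_pos: [0.3436, 0.3085, 0.0272]
tcp_rot: [0.0, 0.423, 0.906, 0.0]
wrist_force: [-1.0, -0.8, 3.6]
gripper_width: 0.615
grip_force: 29.9
```

>>> play_rows(commands=[[0,0,-0.005,0,0,0,0],[0,0,-0.015,0,0,0,0],[0,0,-0.03,0,0,0,0],[0,0,-0.03,0,0,0,0],[0,0,-0.03,0,0,0,0],[0,0,-0.015,0,0,0,0],[0,0,0,0,0,0,0],[0,0,0,0,0,8.7,0],[0,0,0,0,0,8.7,0],[0,0,0,0,0,8.7,0],[0,0,0,0,0,8.7,0],[0,0,0,0,0,0,0],[0,0,0,0,0,0,0]])

```text
t: 23.3
tcp_pos: [0.3432, 0.3083, 0.1515]
tcp_rot: [-0.0, 0.673, 0.74, -0.0]
wrist_force: [-0.3, -0.6, -1.4]
gripper_width: 0.619
grip_force: 29.9
```

```bash
python3 go.py 635.2 225.5 152 95.1
```

```text
t 23.3 pos [0.3432 0.3083 0.1515] phi 95.42 zaxis [-1.e-03 -4.e-04 -1.e+00] w 0.619 gf 29.9 F [-0.3 -0.6 -1.4]
shift tool (keep phi) [-0.11    0.2829 -0.0008] turn z 0.32
```

>>> play_rows(commands=[[-0.006,0.0154,0,0,0,0.3,0],[-0.011,0.0283,0,0,0,0,0],[-0.013,0.0334,0,0,0,0,0],[-0.013,0.0334,0,0,0,0,0],[-0.013,0.0334,0,0,0,0,0],[-0.013,0.0334,0,0,0,0,0],[-0.013,0.0334,0,0,0,0,0],[-0.012,0.031,0,0,0,0,0],[-0.01,0.0258,0,0,0,0,0],[-0.006,0.0154,0,0,0,0,0],[0,0,0,0,0,0,0],[0,0,0.03,0,0,0,0],[0,0,0.03,0,0,0,0],[0,0,0.03,0,0,0,0],[0,0,0.015,0,0,0,0],[0,0,0,0,0,0,0],[0,0,0,0,0,0,0]])

```text
t: 25.42
tcp_pos: [0.6354, 0.2238, 0.0485]
tcp_rot: [0.0, 0.676, 0.737, 0.001]
wrist_force: [0.6, -0.0, -2.3]
gripper_width: 0.614
grip_force: 29.9
```

```bash
python3 go.py 635.2 225.5 32.5 95.1
```

```text
t 25.43 pos [0.6354 0.2238 0.0485] phi 94.94 zaxis [ 1.6e-03  8.0e-04 -1.0e+00] w 0.614 gf 29.9 F [ 0.6 -0.  -2.3]
shift tool (keep phi) [ 0.0017 -0.0001  0.016 ] turn z -0.16
```

>>> play_rows(commands=[[0.0015,0,0.008,0,0,0,0],[0,0,0.005,0,0,0,0],[0,0,0.003,0,0,0,0],[0,0,0,0,0,0,0],[0,0,0,0,0,0,0.7],[0,0,0,0,0,0,0.85],[0,0,0,0,0,0,1],[0,0,0,0,0,0,1],[0,0,0,0,0,0,1],[0,0,-0.01,0,0,0,1],[0,0,-0.03,0,0,0,1],[0,0,-0.04,0,0,0,1],[0,0,-0.03,0,0,0,1],[0,0,0,0,0,0,1],[0,0,0,0,0,0,1]])

```text
t: 27.3
tcp_pos: [0.6345, 0.2246, 0.1409]
tcp_rot: [0.0, 0.676, 0.737, -0.0]
wrist_force: [-0.5, 0.3, 0.5]
gripper_width: 1.001
grip_force: 0.0
```

```bash
python3 go.py 531 417.3 142 95.1 531 417.3 22 95.1
```

```text
t 27.3 pos [0.6345 0.2246 0.1409] phi 94.92 zaxis [-1.e-04 -3.e-04 -1.e+00] w 1.001 gf 0.0 F [-0.5  0.3  0.5]
shift tool (keep phi) [ 0.2009 -0.0866 -0.0011] turn z -0.18
shift tool (keep phi) [0.   0.   0.12] turn z -0.18
```

>>> play_rows(commands=[[0.0335,-0.0144,0,0,0,0,1],[0.0335,-0.0144,0,0,0,0,1],[0.0335,-0.0144,0,0,0,0,1],[0.0335,-0.0144,0,0,0,0,1],[0.0335,-0.0145,0,0,0,0,1],[0.0334,-0.0145,0,0,0,0,1],[0,0,0,0,0,0,1],[0,0,0.03,0,0,0,1],[0,0,0.03,0,0,0,1],[0,0,0,0,0,0,1],[0,0,0,0,0,0,1]])

```text
t: 28.68
tcp_pos: [0.5317, 0.4173, 0.0818]
tcp_rot: [-0.0, 0.676, 0.737, 0.0]
wrist_force: [-0.3, 0.4, -0.2]
gripper_width: 1.002
grip_force: 0.0
```

```bash
python3 go.py 531 417.3 22 95.1
```

```text
t 28.68 pos [0.5317 0.4173 0.0818] phi 94.89 zaxis [ 2.e-04  3.e-04 -1.e+00] w 1.002 gf 0.0 F [-0.3  0.4 -0.2]
shift tool (keep phi) [ 0.     -0.0007  0.0598] turn z -0.21
```

>>> play_rows(commands=[[0,-0.0007,0.03,0,0,0,1],[0,0,0.02,0,0,0,1],[0,0,0.0098,0,0,0,1],[0,0,0,0,0,0,1],[0,0,0,0,0,0,0],[0,0,0,0,0,0,0],[0,0,0,0,0,0,0],[0,0,0,0,0,0,0],[0,0,0,0,0,0,0],[0,0,0,0,0,0,0],[0,0,0,0,0,0,0],[0,0,0,0,0,0,0]])

```text
t: 30.18
tcp_pos: [0.5305, 0.4174, 0.0213]
tcp_rot: [-0.0, 0.676, 0.737, 0.0]
wrist_force: [0.6, 0.3, 0.6]
gripper_width: 0.466
grip_force: 30.0
```

>>> play_rows(commands=[[0,0,-0.005,0,0,0,0],[0,0,-0.015,0,0,0,0],[0,0,-0.03,0,0,0,0],[0,0,-0.03,0,0,0,0],[0,0,-0.02,0,0,0,0],[0,0,0,0,0,0,0],[0,0,0,0,0,0,0]])

```text
t: 31.05
tcp_pos: [0.5302, 0.4169, 0.1203]
tcp_rot: [-0.0, 0.676, 0.737, -0.001]
wrist_force: [-0.1, -0.5, -0.4]
gripper_width: 0.468
grip_force: 30.0
```

```bash
python3 go.py 447.9 177.6 122 95.1
```

```text
t 31.05 pos [0.5302 0.4169 0.1203] phi 94.91 zaxis [-9.e-04 -1.e-03 -1.e+00] w 0.468 gf 30.0 F [-0.1 -0.5 -0.4]
shift tool (keep phi) [-0.2313 -0.1025 -0.0014] turn z -0.19
```

>>> play_rows(commands=[[-0.0173,-0.0077,0,0,0,0,0],[-0.03,-0.0133,0,0,0,0,0],[-0.035,-0.0155,0,0,0,0,0],[-0.035,-0.0155,0,0,0,0,0],[-0.035,-0.0155,0,0,0,0,0],[-0.035,-0.0155,0,0,0,0,0],[-0.028,-0.0124,0,0,0,0,0],[-0.016,-0.0071,0,0,0,0,0],[0,0,0,0,0,0,0],[0,0,0.03,0,0,0,0],[0,0,0.03,0,0,0,0],[0,0,0.018,0,0,0,0],[0,0,0,0,0,0,0],[0,0,0,0,0,0,0]])

```text
t: 32.8
tcp_pos: [0.4487, 0.1788, 0.044]
tcp_rot: [0.0, 0.676, 0.737, 0.0]
wrist_force: [0.5, 0.4, -0.6]
gripper_width: 0.466
grip_force: 30.0
```

```bash
python3 go.py 447.9 177.6 26.5 95.1
python3 - <<'E'
from fit import *
C=caps()
for n in C:
    u=proj(C[n],[[.448,.178,.04]])[0].astype(int)
    a=C[n]["image"][max(u[1]-60,0):u[1]+60,max(u[0]-70,0):u[0]+70,::-1]
    C[n]["a"]=cv2.resize(a,(390,334),interpolation=cv2.INTER_CUBIC)
cv2.imwrite("pics/c2.png",np.hstack([C["scene"]["a"],C["top"]["a"]]))
E
```

```text
t 32.8 pos [0.4487 0.1788 0.044 ] phi 94.94 zaxis [ 7.e-04  7.e-04 -1.e+00] w 0.466 gf 30.0 F [ 0.5  0.4 -0.6]
shift tool (keep phi) [-0.0012 -0.0009  0.0175] turn z -0.16
```

View pics/c2.png

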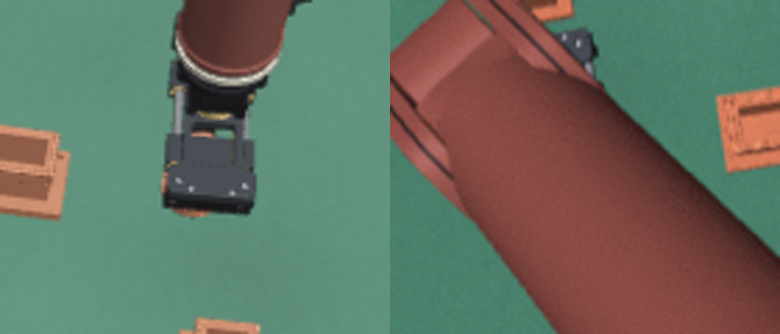

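The arm hides the small pot in both views, but the numbers agree. I'll set it down, back off clear and check all four.

>>> play_rows(commands=[[-0.001,-0.001,0.008,0,0,0,0],[0,0,0.006,0,0,0,0],[0,0,0.0035,0,0,0,0],[0,0,0,0,0,0,0],[0,0,0,0,0,0,0.6],[0,0,0,0,0,0,0.8],[0,0,0,0,0,0,1],[0,0,0,0,0,0,1],[0,0,0,0,0,0,1],[0,0,-0.01,0,0,0,1],[0,0,-0.03,0,0,0,1],[0,0,-0.04,0,0,0,1],[0,0,-0.05,0,0,0,1],[0,0,-0.05,0,0,0,1]])

```text
t: 34.65
tcp_pos: [0.447, 0.1773, 0.208]
tcp_rot: [0.0, 0.676, 0.737, 0.0]
wrist_force: [1.2, 0.7, 0.2]
gripper_width: 0.999
grip_force: 0.0
```

>>> play_rows(commands=[[0.05,0,0,0,0,0,1],[0.05,0,0,0,0,0,1],[0.05,0,0,0,0,0,1],[0.05,0,0,0,0,0,1],[0.05,-0.04,0,0,0,0,1],[0.05,-0.05,0,0,0,0,1],[0.05,-0.05,0,0,0,0,1],[0.02,-0.05,0,0,0,0,1],[0,0,0,0,0,0,1],[0,0,0,0,0,0,1]])

```text
t: 35.9
tcp_pos: [0.2405, 0.5175, 0.2062]
tcp_rot: [0.0, 0.676, 0.737, 0.0]
wrist_force: [-0.0, -0.7, -0.6]
gripper_width: 0.998
grip_force: 0.0
```

```bash
python3 go.py
python3 - <<'E'
from fit import *
C=caps()
a=C["scene"]["image"][110:300,90:490,::-1]; b=C["top"]["image"][130:350,80:480,::-1]
cv2.imwrite("pics/f.png",np.vstack([cv2.resize(a,None,fx=1.45,fy=1.45,interpolation=3),cv2.resize(b,None,fx=1.45,fy=1.45,interpolation=3)]))
E
```

```text
t 35.9 pos [0.2405 0.5175 0.2062] phi 94.92 zaxis [ 9.e-04 -0.e+00 -1.e+00] w 0.998 gf 0.0 F [-0.  -0.7 -0.6]
```

View pics/f.png

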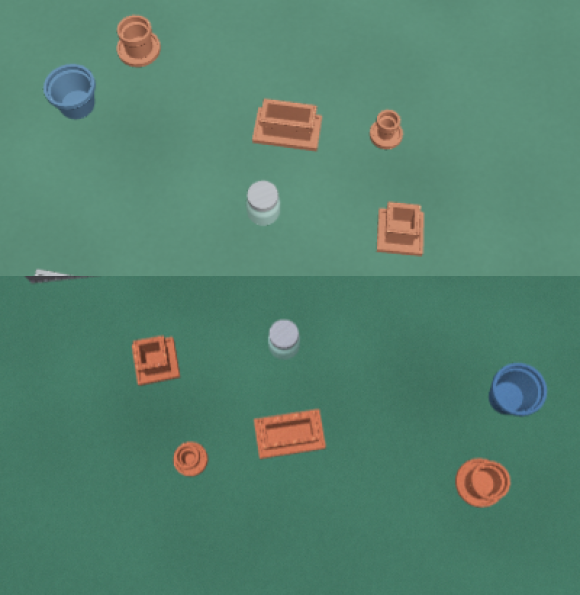

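All four pots look seated in their saucers: large (138,40), long (290,122), small (387,128), square (402,222) in the scene half. I'll overlay the expected outlines to confirm they are centred and level.

```bash
python3 - <<'E'
from fit import *
C=caps()
D=dict(large=(.3454,-.3205,0),small=(.4479,.1776,0),square=(.635,.2255,.09),long=(.4714,-.0015,1.606))
rows=[]
for n in("scene","top"):
    t=[]
    for k,p in D.items():
        c=C[n];u=proj(c,[[p[0],p[1],.03]])[0].astype(int);S=6;o=u-32
        a=cv2.resize(np.ascontiguousarray(c["image"][o[1]:o[1]+64,o[0]:o[0]+64,::-1]),(384,384),interpolation=cv2.INTER_CUBIC)
        w=world("pot_"+k,p,.005);m=len(w)//3
        for g,col in((w[:m],(255,255,0)),(world("saucer_"+k,p)[-m:],(255,255,255))):
            h=cv2.convexHull((((proj(c,g)-o+.5)*S-.5)).astype(np.float32))
            cv2.polylines(a,[h.astype(np.int32)],True,col,1)
        t.append(cv2.resize(a,(200,200),interpolation=cv2.INTER_AREA) if 0 else a[92:292,92:292] if 0 else cv2.resize(a,(200,200)))
    rows.append(np.hstack(t))
cv2.imwrite("pics/o.png",np.vstack(rows))
E
```

```text
(no output)
```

View pics/o.png

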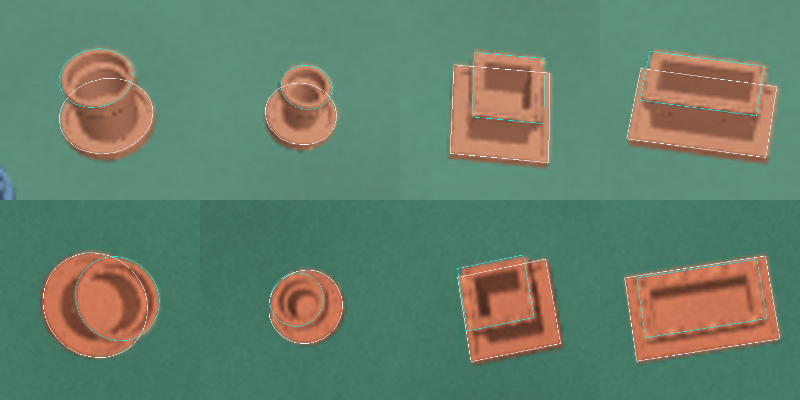

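The rim outlines match the expected seated pose in both views to about 2 mm, so the pots are flat, centred and aligned. I'm handing the job in.

```bash
python3 -c "
from station import r
print(r.sign_off())"
```

```text
the job is handed in; nothing more can be done
None
```

All four pots stand upright, centred and aligned in their own saucers to about 2 mm in the final camera check; nothing was dropped, the blue pot and jam jar were left alone, and the job was handed in at about 36 s (the sign-off gave no verdict).

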